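# Slim tube back in its sleeve, then lift the set on the cam and hold

## Task

Take the tall slim screw-cap tube out of the white bench rack and put it back in its own place in the tube lifter, the bore with the white reducing sleeve, all the way down, and let go of it. Then raise the lifter's knobbed cam lever to the cam's highest lift, where the lever stands straight up and all four tubes stand proud for their labels to be read, and finish while still holding it there, because it drops back if let go. Leave the wide tubes in their bores, and the two short tubes, the bottle and the marker alone.

Things in the scene. Friction and masses are not known exactly. Their poses are not given: they have to be found in the camera images.
- lifter: Tube lifter, fixed: aluminium block with four upright 32 mm bores in a row, on grey cheeks and base; 90 mm deep (x), 216 long (y) without the lever, 128 high. Origin: centre of underside; z up. Bores on x = 0 at y = -66, -22, 22, 66 mm, right through the block (z = 72 to 128). The tubes stand on a lift plate under it. The lever is at the -y end, its knob out on the -x side, towards the robot.
- sleeve: White plastic reducing sleeve fixed in one of the four bores (which one varies), the slim tube's own place: 20 mm inside, 31 mm outside, with a flange 40 mm across and 6 mm thick on the block. Its mouth is 134 mm above the bench. Origin: on its axis at its lower end, 56 mm below the mouth; z up. Wide tubes fill the other bores.
- lift_plate_top (a point): Centre of the top face of the lifter's steel lift plate, on which the tubes in the lifter stand: 54 mm above the bench when down, 70 mm when the cam is at its highest lift.
- cam (a joint): Lever angle q (rad) about the lifter's y axis through cam_axis, 0 at the rest stop, growing upwards; starts at 0 to 0.2. The lever points along (-cos(0.2+q), 0, sin(0.2+q)) of the lifter. The cam meets the plate at 0.25, lifts most at 1.37 (lever upright, 16 mm lift), lowers it past that; far stop 1.80. Spring 0.25 N m/rad and friction 0.12 N m: 1 to 5 N at the knob; it drops back if let go.
- cam_axis (a point): Point on the lever's hinge axis in the plane in which the lever swings: 30 mm above the bench and 126 mm from the lifter's middle, towards its -y end.
- lever: The cam lever as one piece: steel rod and hub with the black knob, on the cross shaft with its two pear-shaped cams under the lift plate; turns with joint cam. Origin on the hinge axis at the lifter's middle, 30 mm above the bench, 126 mm from the plane in which the rod swings; its y axis is the hinge axis. 0.16 kg.
- slim_tube: The tall slim tube, 15 ml size: clear plastic, 17 mm in diameter, 120 mm long in all, conical foot 20 mm long (8 mm across at the tip), paper label, white screw cap 22 mm in diameter and 16 mm high on top. 18 to 35 g. Origin: centre of its lower tip; z up along its axis. It starts upright in a hole of the rack, tip on the rack's floor.
- wide_tube_a: A wide tube, 50 ml size: clear plastic, 29 mm in diameter, 115 mm long in all, flat foot, white screw cap 34 mm in diameter and 14 mm high. It stands in one of the lifter's bores on the lift plate and stays there. Origin: centre of its underside; z up.
- wide_tube_b: Another wide tube, exactly like wide_tube_a, in another bore of the lifter.
- wide_tube_c: Another wide tube, exactly like wide_tube_a, in another bore of the lifter.
- rack: White plastic bench rack, fixed: 64 mm deep (x), 162 mm long (y), 71 mm high, with four 20 mm holes in one row along its y axis, at y = -54, -18, +18 and +54 mm, in a top plate whose upper face is at 70 mm; its floor is 12 mm above the bench. Origin: centre of the underside; z up.
- short_tube_a: Short tube, 13 mm in diameter and 84 mm long with a grey rubber stopper 17 mm across, upright in a hole of the rack. To be left alone. Origin: centre of its underside; z up.
- short_tube_b: Another short tube, exactly like short_tube_a, in another hole of the rack. To be left alone.
- reagent_bottle: White plastic bottle with a screw cap, 52 mm in diameter, 115 mm high, standing behind the work. To be left alone. Origin: centre of its underside.
- marker: Marker pen lying on the bench, 135 mm long, 16 mm thick, white with a black cap. To be left alone. Origin: under its middle; x along it.
- lever_knob (a point): Centre of the black plastic knob on the end of the 10 mm lever rod, 130 mm from the hinge axis: a drum 32 mm in diameter and 26 mm wide, its flat ends facing along the hinge axis. At rest it stands out in front of the lifter (its -x side), 56 to 81 mm above the bench; with the lever upright it is 160 mm above the bench.

How it is judged:
On the way, in this order (a step that is already met when the one before it is completed fails the run):
1. the slim tube stands in the sleeve, down on the lift plate, let go of, the lever still down (horizontal distance between slim_tube and sleeve below 0.009 m and z of slim_tube in the frame of lifter below 0.059 m and angle between slim_tube's own z axis and vertical below 0.12 rad and contact force between the fingers and slim_tube below 0.05 N and value of joint cam below 0.35 rad), for 0.2 s.
2. the lever is held by the fingers upright, at the cam's highest lift (value of joint cam between 1.2 and 1.54 rad and contact force between the fingers and lever above 0.5 N), for 0.3 s.
At the end, for the whole second after the job is handed in: The fingers still hold the lever (0.5 N or more) at rest within 0.17 rad (10 degrees) of upright, the lift plate is up (68 mm or more above the bench), and all four tubes stand upright on it in the lifter, the slim one in the sleeve and not touched (all of step 2 and velocity of joint cam between -0.1 and 0.1 rad/s and contact force between the fingers and slim_tube below 0.05 N and z of lift_plate_top in the frame of lifter above 0.068 m and horizontal distance between slim_tube and sleeve below 0.009 m and angle between slim_tube's own z axis and vertical below 0.12 rad and z of slim_tube in the frame of lifter between 0.067 and 0.075 m and z of wide_tube_a in the frame of lifter between 0.067 and 0.075 m and angle between each of wide_tube_a, wide_tube_b, wide_tube_c's own z axis and vertical below 0.15 rad and z of wide_tube_b in the frame of lifter between 0.067 and 0.075 m and z of wide_tube_c in the frame of lifter between 0.067 and 0.075 m); the arm keeps its last pose, push and grip.
It fails at once if a short tube is disturbed (moved more than 20 mm) (distance of any of short_tube_a, short_tube_b from where it was at the start of the episode above 0.02 m).
It fails at once if the bottle or the marker is disturbed (moved more than 30 mm) (distance of any of reagent_bottle, marker from where it was at the start of the episode above 0.03 m).
It fails at once if a wide tube is pulled out of its bore (more than 40 mm from its start) (distance of any of wide_tube_a, wide_tube_b, wide_tube_c from where it was at the start of the episode above 0.04 m).
It also fails if it takes over 64 s, if anything falls off the work surface, if the arm or the gripper's body presses on something with over 40 N, if the wrist force passes 120 N, or if a joint passes its speed limit or range.

## Robot

A 6-joint arm with a two-finger parallel gripper is mounted at the origin on the work surface. World frame = base frame: x ahead of the robot, y to its left, z up, the work surface at z = 0. Lengths are in m, angles in rad, forces in N, time in s.
With the tool pointing down it reaches from about 0.15 to 0.775 m from the base axis. Payload 6.1 kg.
Tool frame: the origin (TCP) lies midway between the tips of the shut fingers; the grasp point (between the pads) lies 19 mm behind it (bot.hold_point_z is the z of the grasp point in the tool frame, in m); z points along the fingers, y is the line along which they close (so a half turn about z gives the same grasp; the last joint's range is limited). The gripper opens to 85 mm and grips with 20 to 120 N. Pads are 22 mm wide; open, the fingers measure 114 mm over their backs; the gripper's body (76 mm by 85 mm) begins 54 mm behind the grasp point. The pads swing forward as they close: fully open they stand 13 mm farther back than shut.
Start: joints at [1.137, 0.126, -0.04, 1.405, 0, 1.571], TCP at [0.221, 0.476, 0.231] pointing down, gripper open.
Joint ranges: [-2.72, 2.72], [-0.95, 1.95], [-1.27, 1.35], [-1.78, 2.02], [-1.46, 1.47], [-3.14, 3.14]. Speed limits (rad/s): [2.39, 2.39, 3.01, 3.14, 3.14, 3.14].

## Interface

Orientations are given as a rotation vector (axis times angle).
In Python, from rig import bot gives the robot as it stands. The module is installed in compiled form; this text tells all that it offers.
- The arm moves only by the tool send_rows, never from a script. Its argument "motion" is a list of rows, each an object of numbers: "tx", "ty", "tz": the shift along the tool's x, y, z in cm; "rx", "ry", "rz": the turn, a rotation vector about the tool's x, y, z in rad; "grip": the opening, from 0 (shut) to 1 (fully open). A call has 1 to 20 rows; each row shifts and turns the commanded pose from where the row before left it, along the tool's axes as they then stand; what a row does not reach is not made up. A row lasts 1/8 s, in which the tool goes at most 62.5 mm and 10.7 degrees, less where a joint would pass 70% of its speed; a pose out of reach is approached as far as the arm can. A call with a gripper value outside its range is refused whole. The fingers move at their own pace and stop on an object; the grip force is fixed at half the most. Time passes only in rows, so rows that do not move let the fingers close. It gives the time, the measured TCP pose, the force, the opening and the grip force at its end, in the units of the state.
- bot.observe(): the state, without advancing time (a new reading comes with each control period).
- bot.get_image(name): name is "scene" or "side" or "wrist"; returns a dict with "image" (480x640x3 uint8, red, green, blue), "intrinsics" (3x3 intrinsics, pixels), "cam_to_world" (4x4, takes a point from camera to world coordinates). Camera axes: x right, y up, looking along -z (the intrinsics and any distortion apply to the point x, -y, -z); pixel columns grow to the right and rows downward; lengths in m; the calibration is good to about 2 mm. A picture is of the moment at which its call begins. There is no depth.
- bot.finish_job(): hands the job in; it is judged then, once.
The state is a dict: "clock": time; "joint_pos": joint angles; "qvel": joint speeds; "tau": joint torques, N m; "position": TCP position; "eef_rot": TCP orientation; "wrist_force": force on the tool from outside, world axes, zero at the start; "wrist_torque": the same for the moment, N m; "grip_width": finger opening in m; "grip_force": force on a finger pad.
Only numpy, scipy, OpenCV 4.12 (cv2) and the standard library are available. Lean on these libraries where they do the work, as an engineer would, in place of code of your own. Each camera call takes 0.05 s, during which the arm holds its last target. There are 200 camera calls.

## Working session

There is one attempt and no reset: what is moved stays moved. The work goes in short steps, Python scripts to look and compute and a tool call to move; the robot and the scene stay as the last step left them, time stands still between calls to the robot, and variables do not carry over. Pictures are saved under pics/ and viewed, at most 10 in all, crops included, and the job is handed in when it is done.

Besides the shell and the picture viewer there is one more tool, called after "Call:" as a command line: name --argument value ..., lists and objects as JSON in quotes. send_rows: Moves the arm, as the interface text tells. Its arguments: {"type":"object","properties":{"motion":{"type":"array"}},"required":["motion"]}

```bash
mkdir -p pics
cat > h.py <<'E'
import numpy as np, cv2
from rig import bot
def snap(name,fn):
    d=bot.get_image(name); cv2.imwrite('pics/'+fn+'.png',d['image'][:,:,::-1]); np.savez('pics/'+fn+'.npz',K=d['intrinsics'],T=d['cam_to_world']); return d
def ray(fn,u,v):
    z=np.load('pics/'+fn+'.npz');K,T=z['K'],z['T']
    p=np.linalg.inv(K)@[u,v,1]; d=T[:3,:3]@[p[0],-p[1],-p[2]]
    return T[:3,3],d/np.linalg.norm(d)
def atz(fn,u,v,h):
    o,d=ray(fn,u,v); return o+d*(h-o[2])/d[2]
def tri(obs):
    A=np.zeros((3,3));b=np.zeros(3)
    for f,u,v in obs:
        o,d=ray(f,u,v);P=np.eye(3)-np.outer(d,d);A+=P;b+=P@o
    x=np.linalg.solve(A,b)
    return x,[float(np.linalg.norm((np.eye(3)-np.outer(d,d))@(x-o))) for o,d in [ray(*q) for q in obs]]
def proj(fn,p):
    z=np.load('pics/'+fn+'.npz');K,T=z['K'],z['T']
    c=np.linalg.inv(T)@np.append(p,1); q=K@[c[0],-c[1],-c[2]]; return q[:2]/q[2]
E
python3 - <<'E'
from h import *
for n in ['scene','side','wrist']:
    d=snap(n,n+'0'); print(n,d['cam_to_world'].round(3).tolist(),d['intrinsics'].round(1).tolist())
print(bot.observe(), bot.hold_point_z)
E
```

```text
scene [[-0.426, -0.496, 0.756, 1.475], [0.905, -0.24, 0.352, 0.299], [0.007, 0.834, 0.551, 0.716], [0.0, 0.0, 0.0, 1.0]] [[598.6, 0.0, 320.7], [0.0, 598.6, 238.1], [0.0, 0.0, 1.0]]
side [[0.731, 0.372, -0.572, 0.113], [-0.682, 0.416, -0.602, -0.607], [0.014, 0.83, 0.557, 0.567], [0.0, 0.0, 0.0, 1.0]] [[475.8, 0.0, 327.6], [0.0, 475.8, 237.0], [0.0, 0.0, 1.0]]
wrist [[0.421, -0.864, -0.277, 0.149], [0.907, 0.4, 0.131, 0.51], [-0.002, -0.306, 0.952, 0.372], [0.0, 0.0, 0.0, 1.0]] [[386.0, 0.0, 324.3], [0.0, 386.0, 240.7], [0.0, 0.0, 1.0]]
{'clock': 0.15, 'joint_pos': array([ 1.13699278e+00,  1.26281904e-01, -4.03823947e-02,  1.40541123e+00,
        7.05508563e-07,  1.57079122e+00]), 'qvel': array([ 0.00093294, -0.00138283,  0.00374374,  0.00030157,  0.00034541,
        0.00041311]), 'tau': array([ 3.16219870e-03, -4.36271489e+01,  3.53152084e+01,  1.34983889e-02,
        2.04320895e-04,  1.98897730e-06]), 'position': array([0.22053492, 0.4760786 , 0.23068321]), 'eef_rot': array([-6.76019170e-01, -3.06771326e+00,  1.96186487e-03]), 'wrist_force': array([ 0.14991353,  0.46508898, -0.23332796]), 'wrist_torque': array([ 0.01444123,  0.01362727, -0.02639473]), 'grip_force': 0.0, 'grip_width': 0.08553781820120201} -0.0187
```

View pics/scene0.png

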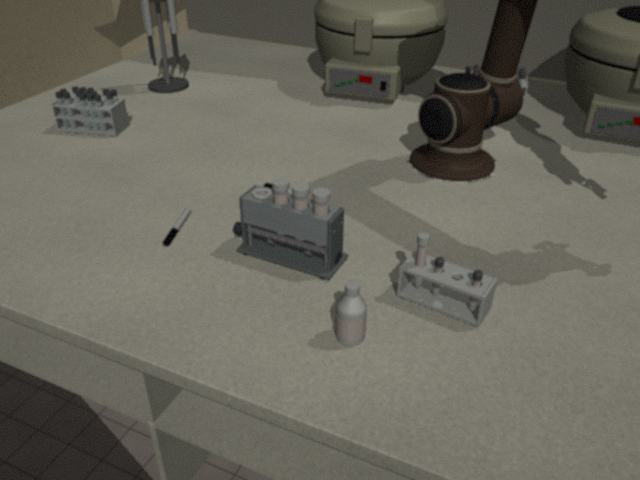

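View pics/side0.png

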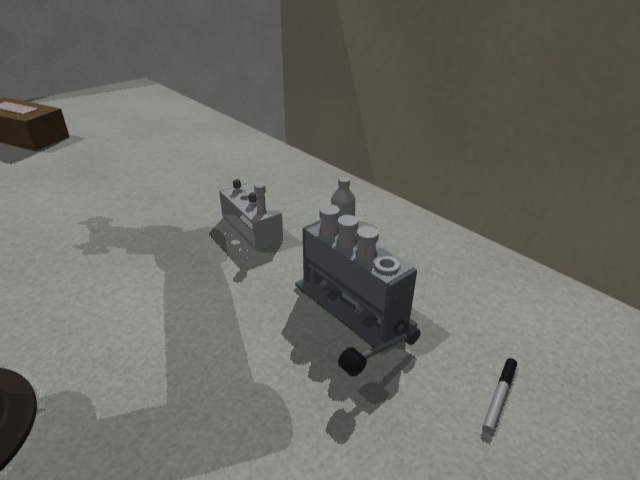

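The scene view shows the slim tube's cap at about (423,237) and the sleeve at (262,193). In the side view they are at (260,188) and (387,264), with the knob at (352,361). The sleeve is in the bore nearest the lever. I'll enlarge these areas for exact pixels.

Run:
```python
from h import *
a=cv2.imread('pics/scene0.png');b=cv2.imread('pics/side0.png')
f=lambda im,x,y,w,h,s:cv2.resize(im[y:y+h,x:x+w],None,fx=s,fy=s,interpolation=cv2.INTER_CUBIC)
c=np.zeros((600,800,3),np.uint8)
c[:300,:400]=f(a,230,175,133,100,3)[:300,:399].shape and cv2.resize(a[175:275,230:363],(400,300),interpolation=2)
c[:300,400:]=cv2.resize(a[225:325,380:513],(400,300),interpolation=2)
c[300:,:400]=cv2.resize(b[200:380,300:440],(400,300),interpolation=2) if 0 else cv2.resize(b[195:300,290:430],(400,300),interpolation=2)
c[300:,400:]=cv2.resize(b[170:260,200:320],(400,300),interpolation=2)
c=np.clip(c.astype(float)*1.4,0,255).astype(np.uint8)
cv2.imwrite('pics/crop.png',c)
```

```text
(no output)
```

View pics/crop.png

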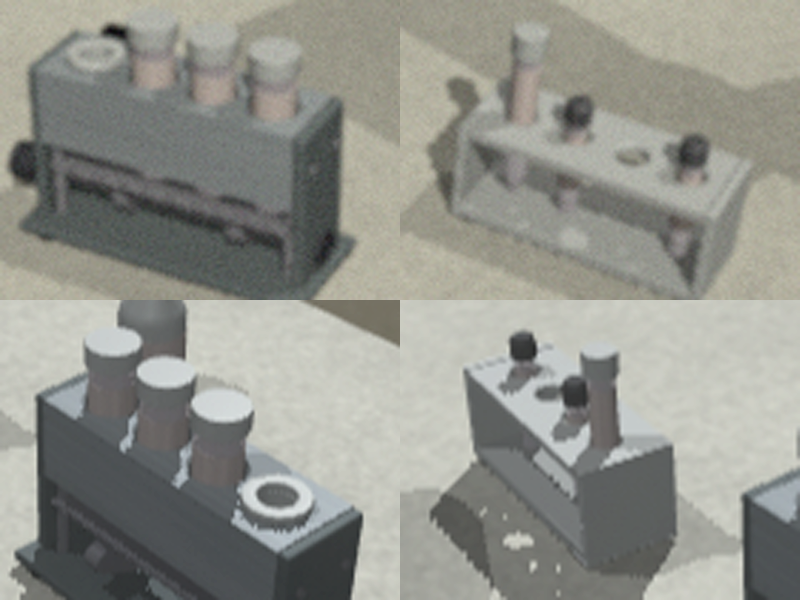

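View pics/wrist0.png

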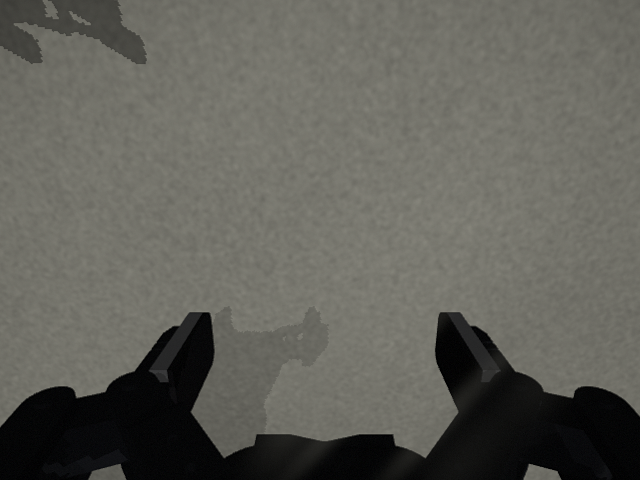

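Run:
```python
from h import *
S=lambda cx,cy,x0,y0:('scene0',x0+cx/3.0075-.33,y0+cy/3-.33)
D=lambda cx,cy:('side0',290+cx/2.857-.33,195+(cy-300)/2.857-.33)
R=lambda cx,cy:('side0',200+(cx-400)/3.333-.33,170+(cy-300)/3.333-.33)
L={'slim':[S(131,31,380,225),R(600,353)],'sleeve':[S(97,54,230,175),D(277,495)],
'w1':[S(153,19,230,175),D(221,408)],'w2':[S(213,36,230,175),D(166,374)],'w3':[S(274,48,230,175),D(113,342)],
'st1':[S(180,102,380,225),R(575,382)],'st2':[S(294,140,380,225),R(522,337)]}
for k,o in L.items():
    x,e=tri(o); print(k,x.round(4),np.round(e,4),*(atz(*q,{'sl':.132,'w1':.169,'w2':.169,'w3':.169,'st':.096}[k[:2]] if k!='sleeve' else .134).round(4)[:2] for q in o))
```

```text
slim [0.5849 0.0854 0.1309] [0.0008 0.0008] [0.5856 0.0862] [0.5836 0.0824]
sleeve [ 0.5777 -0.2495  0.1326] [0. 0.] [ 0.5799 -0.2482] [ 0.5762 -0.2506]
w1 [ 0.5762 -0.2071  0.1679] [0.0001 0.0001] [ 0.5779 -0.2061] [ 0.575  -0.2083]
w2 [ 0.5791 -0.1625  0.1675] [0.0002 0.0002] [ 0.5814 -0.1611] [ 0.5774 -0.1644]
w3 [ 0.579  -0.1195  0.1692] [0.0001 0.0001] [ 0.5787 -0.1196] [ 0.5793 -0.1194]
st1 [0.5904 0.1219 0.0942] [0.0002 0.0002] [0.5928 0.1225] [0.5886 0.1188]
st2 [0.5994 0.1923 0.0948] [0.0001 0.0001] [0.6012 0.1924] [0.5982 0.1903]
```

```bash
cat >> h.py <<'E'
from scipy.spatial.transform import Rotation as Ro
def plan(target=None, Rt=np.array([[0,1,0],[1,0,0],[0,0,-1.]])):
    "turn first (tool frame rotvec), then shift (new tool frame, cm)"
    s=bot.observe(); R=Ro.from_rotvec(s['eef_rot']).as_matrix()
    print('t',s['clock'],'pos',s['position'].round(4),'w',round(s['grip_width'],4),'f',s['wrist_force'].round(1),'j',s['joint_pos'].round(2))
    print('rotvec',Ro.from_matrix(R.T@Rt).as_rotvec().round(4))
    if target is not None: print('shift cm',(Rt.T@(np.array(target)-s['position'])*100).round(2))
E
python3 -c "
from h import *
plan([.5845,.085,.22])"
```

```text
t 0.15 pos [0.2205 0.4761 0.2307] w 0.0855 f [ 0.1  0.5 -0.2] j [ 1.14  0.13 -0.04  1.41  0.    1.57]
rotvec [-1.100e-03  7.000e-04  1.137e+00]
shift cm [-39.11  36.4    1.07]
```

Call:
send_rows --motion '[{"rz":0.163,"grip":1},{"rz":0.163},{"rz":0.163},{"rz":0.162},{"rz":0.162},{"rz":0.162},{"rz":0.162},{"tx":-3.91,"ty":3.64,"tz":0.1},{"tx":-3.91,"ty":3.64,"tz":0.1},{"tx":-3.91,"ty":3.64,"tz":0.1},{"tx":-3.91,"ty":3.64,"tz":0.1},{"tx":-3.91,"ty":3.64,"tz":0.1},{"tx":-3.91,"ty":3.64,"tz":0.1},{"tx":-3.91,"ty":3.64,"tz":0.1},{"tx":-3.91,"ty":3.64,"tz":0.1},{"tx":-3.91,"ty":3.64,"tz":0.1},{"tx":-3.91,"ty":3.64,"tz":0.1},{},{}]'

```text
invalid input
```

```bash
python3 -c "
from h import *
snap('wrist','w1')
plan([.5845,.085,.22]); print(proj('w1',[.5849,.0854,.131]))"
```

```text
t 0.2 pos [0.2206 0.4761 0.2308] w 0.0853 f [-0.9 -0.4 -0.1] j [ 1.14  0.13 -0.04  1.41  0.    1.57]
rotvec [-1.000e-03  6.000e-04  1.137e+00]
shift cm [-39.11  36.39   1.08]
[132.05649326 690.72425234]
```

View pics/w1.png

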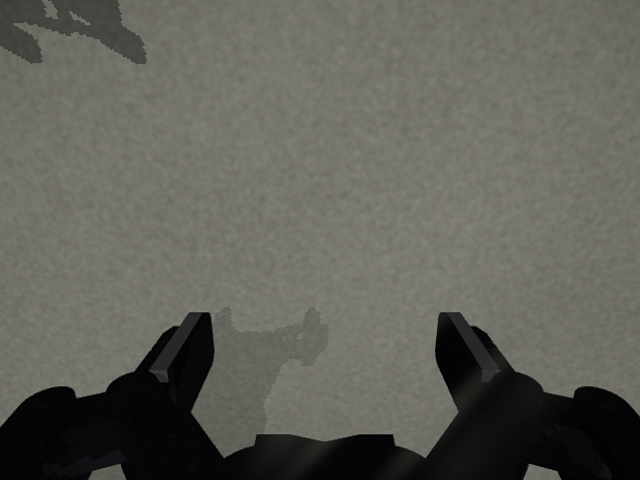

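The arm didn't move because the call was refused, so the picture shows the same view as before. I'll send rows with every key written out.

Call:
send_rows --motion '[{"tx":0,"ty":0,"tz":0,"rx":0,"ry":0,"rz":0.163,"grip":1},{"tx":0,"ty":0,"tz":0,"rx":0,"ry":0,"rz":0.163,"grip":1},{"tx":0,"ty":0,"tz":0,"rx":0,"ry":0,"rz":0.163,"grip":1},{"tx":0,"ty":0,"tz":0,"rx":0,"ry":0,"rz":0.162,"grip":1},{"tx":0,"ty":0,"tz":0,"rx":0,"ry":0,"rz":0.162,"grip":1},{"tx":0,"ty":0,"tz":0,"rx":0,"ry":0,"rz":0.162,"grip":1},{"tx":0,"ty":0,"tz":0,"rx":0,"ry":0,"rz":0.162,"grip":1}]'

```text
clock: 1.08
position: [0.2206, 0.4763, 0.2311]
eef_rot: [2.227, 2.215, -0.001]
wrist_force: [-0.0, -0.5, -0.4]
grip_width: 0.0854
grip_force: 0.0
```

Call:
send_rows --motion '[{"tx":-3.91,"ty":3.64,"tz":0.1,"rx":0,"ry":0,"rz":0,"grip":1},{"tx":-3.91,"ty":3.64,"tz":0.1,"rx":0,"ry":0,"rz":0,"grip":1},{"tx":-3.91,"ty":3.64,"tz":0.1,"rx":0,"ry":0,"rz":0,"grip":1},{"tx":-3.91,"ty":3.64,"tz":0.1,"rx":0,"ry":0,"rz":0,"grip":1},{"tx":-3.91,"ty":3.64,"tz":0.1,"rx":0,"ry":0,"rz":0,"grip":1},{"tx":-3.91,"ty":3.64,"tz":0.1,"rx":0,"ry":0,"rz":0,"grip":1},{"tx":-3.91,"ty":3.64,"tz":0.1,"rx":0,"ry":0,"rz":0,"grip":1},{"tx":-3.91,"ty":3.64,"tz":0.1,"rx":0,"ry":0,"rz":0,"grip":1},{"tx":-3.91,"ty":3.64,"tz":0.1,"rx":0,"ry":0,"rz":0,"grip":1},{"tx":-3.91,"ty":3.64,"tz":0.1,"rx":0,"ry":0,"rz":0,"grip":1},{"tx":0,"ty":0,"tz":0,"rx":0,"ry":0,"rz":0,"grip":1},{"tx":0,"ty":0,"tz":0,"rx":0,"ry":0,"rz":0,"grip":1}]'

```text
clock: 2.58
position: [0.5844, 0.0853, 0.2209]
eef_rot: [-2.221, -2.22, 0.001]
wrist_force: [-0.8, -1.1, -0.0]
grip_width: 0.0856
grip_force: 0.0
```

```bash
python3 -c "
from h import *
snap('wrist','w2')
plan([.5845,.085,.22]); print(proj('w2',[.5849,.0854,.131]))"
```

```text
t 2.625 pos [0.5841 0.0858 0.2212] w 0.0857 f [-1.2 -0.4 -0.1] j [0.15 0.25 0.09 1.41 0.   1.72]
rotvec [-0.0007 -0.0002  0.0005]
shift cm [-0.08  0.04  0.12]
[325.73810287 248.30802904]
```

View pics/w2.png

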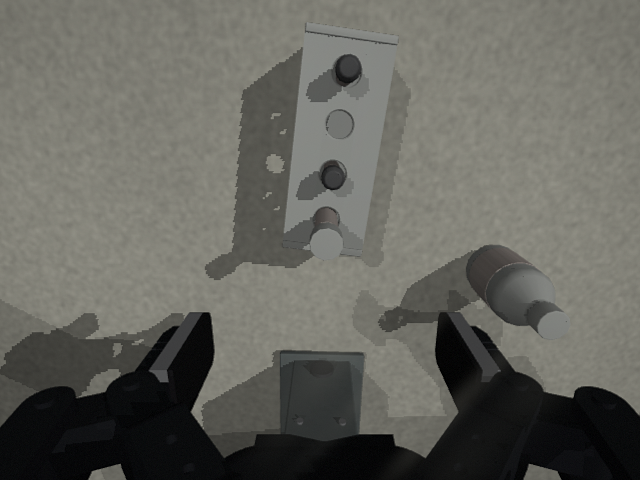

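The cap's top is centred at about (326,242), 6 px from where the triangulated point projects. I'll combine the views.

```bash
python3 -c "
from h import *
print(atz('w2',326,242,.132),atz('w2',548,322,.115),atz('w2',340,124,.07),atz('w2',333,177,.096),atz('w2',348,69,.096))
print(tri([('w2',326,242),('scene0',423.2,235),('side0',259.7,185.6)]))"
```

```text
[0.58506164 0.08992505 0.132     ] [0.74503479 0.02371618 0.115     ] [0.59530453 0.15956545 0.07      ] [0.58993679 0.12517326 0.096     ] [0.59902432 0.19338132 0.096     ]
(array([0.58534602, 0.08707124, 0.13018857]), [0.0021688758961259927, 0.001766124730741995, 0.0014357811112518566])
```

Call:
send_rows --motion '[{"tx":0.13,"ty":0.09,"tz":2.9,"rx":0,"ry":0,"rz":0,"grip":1},{"tx":0,"ty":0,"tz":2.9,"rx":0,"ry":0,"rz":0,"grip":1},{"tx":0,"ty":0,"tz":2.9,"rx":0,"ry":0,"rz":0,"grip":1},{"tx":0,"ty":0,"tz":2.9,"rx":0,"ry":0,"rz":0,"grip":1},{"tx":0,"ty":0,"tz":0,"rx":0,"ry":0,"rz":0,"grip":0},{"tx":0,"ty":0,"tz":0,"rx":0,"ry":0,"rz":0,"grip":0},{"tx":0,"ty":0,"tz":0,"rx":0,"ry":0,"rz":0,"grip":0},{"tx":0,"ty":0,"tz":0,"rx":0,"ry":0,"rz":0,"grip":0},{"tx":0,"ty":0,"tz":0,"rx":0,"ry":0,"rz":0,"grip":0},{"tx":0,"ty":0,"tz":0,"rx":0,"ry":0,"rz":0,"grip":0},{"tx":0,"ty":0,"tz":0,"rx":0,"ry":0,"rz":0,"grip":0},{"tx":0,"ty":0,"tz":0,"rx":0,"ry":0,"rz":0,"grip":0}]'

```text
clock: 4.12
position: [0.5864, 0.0867, 0.1069]
eef_rot: [2.221, 2.22, 0.003]
wrist_force: [-1.0, 0.4, 6.6]
grip_width: 0.0199
grip_force: 58.4
```

Call:
send_rows --motion '[{"tx":0,"ty":0,"tz":-1.5,"rx":0,"ry":0,"rz":0,"grip":0},{"tx":0,"ty":0,"tz":-2.5,"rx":0,"ry":0,"rz":0,"grip":0},{"tx":0,"ty":0,"tz":-4,"rx":0,"ry":0,"rz":0,"grip":0},{"tx":0,"ty":0,"tz":-4,"rx":0,"ry":0,"rz":0,"grip":0},{"tx":0,"ty":0,"tz":-4,"rx":0,"ry":0,"rz":0,"grip":0},{"tx":0,"ty":0,"tz":-3.3,"rx":0,"ry":0,"rz":0,"grip":0},{"tx":-3.5,"ty":0,"tz":0,"rx":0,"ry":0,"rz":0,"grip":0},{"tx":-5,"ty":0,"tz":0,"rx":0,"ry":0,"rz":0,"grip":0},{"tx":-5,"ty":0,"tz":0,"rx":0,"ry":0,"rz":0,"grip":0},{"tx":-5,"ty":0,"tz":0,"rx":0,"ry":0,"rz":0,"grip":0},{"tx":-5,"ty":0,"tz":0,"rx":0,"ry":0,"rz":0,"grip":0},{"tx":-5,"ty":0,"tz":0,"rx":0,"ry":0,"rz":0,"grip":0},{"tx":-5.3,"ty":-0.9,"tz":0,"rx":0,"ry":0,"rz":0,"grip":0},{"tx":0,"ty":0,"tz":0,"rx":0,"ry":0,"rz":0,"grip":0},{"tx":0,"ty":0,"tz":0,"rx":0,"ry":0,"rz":0,"grip":0},{"tx":0,"ty":0,"tz":0,"rx":0,"ry":0,"rz":0,"grip":0}]'

```text
clock: 6.12
position: [0.5768, -0.2502, 0.2988]
eef_rot: [2.22, 2.223, 0.001]
wrist_force: [0.7, 0.0, 0.4]
grip_width: 0.0202
grip_force: 58.7
```

```bash
python3 -c "
from h import *
snap('scene','s3');snap('side','d3');snap('wrist','w3')
plan([.577,-.25,.25])
a=cv2.imread('pics/s3.png');b=cv2.imread('pics/d3.png');w=cv2.imread('pics/w3.png')
p=[.577,-.25,.19]
o=[]
for f,im in (('s3',a),('d3',b)):
    u,v=proj(f,p).round().astype(int); x0,y0=u-50,v-75; print(f,x0,y0); o.append(cv2.resize(im[y0:y0+150,x0:x0+100],(400,600),interpolation=2))
cv2.imwrite('pics/c3.png',np.clip(np.hstack(o)*1.4,0,255).astype(np.uint8))"
```

```text
t 6.275 pos [ 0.5768 -0.2502  0.2986] w 0.0203 f [-0.3  0.2 -0.2] j [-0.41  0.35  0.39  1.61  0.    1.16]
rotvec [0.0003 0.     0.0017]
shift cm [0.02 0.02 4.86]
s3 210 92
d3 340 157
```

View pics/c3.png

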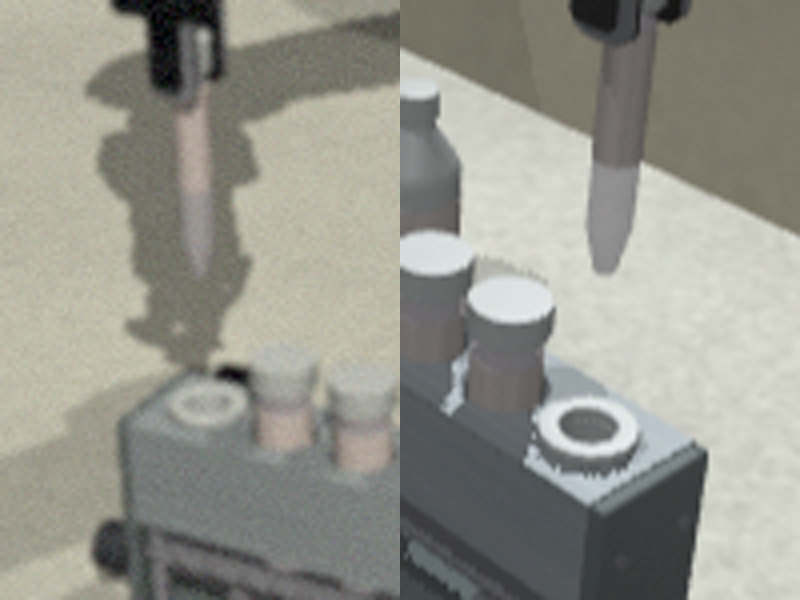

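```bash
python3 -c "
from h import *
S=lambda x,y:('s3',210+x/4-.375,92+y/4-.375)
D=lambda x,y:('d3',340+(x-400)/4-.375,157+y/4-.375)
t,e=tri([S(202,273),D(604,269)]);m,e2=tri([S(208,402),D(587,430)])
print('tip',t.round(4),e,'mouth',m.round(4),e2,'diff',(m-t).round(4))
def n(a,b):
    o,d=ray(*a);_,d2=ray(*b);v=np.cross(d,d2);return v/np.linalg.norm(v)
ax=np.cross(n(S(202,273),S(193,110)),n(D(604,269),D(629,50)));ax/=np.linalg.norm(ax);print('axis',ax*np.sign(ax[2]))
"
```

```text
tip [ 0.5763 -0.2505  0.2039] [5.7169346817947805e-06, 5.716934681734038e-06] mouth [ 0.5755 -0.2512  0.1323] [0.00023214881545160262, 0.00023214881545147943] diff [-0.0008 -0.0008 -0.0715]
axis [0.06098239 0.03612572 0.99748488]
```

```bash
python3 -c "
from h import *
for f,x0,y0 in (('s3',210,92),('d3',340,157)):
    im=cv2.imread('pics/'+f+'.png').astype(int)
    for h in (.22,.235,.25,.265):
        u,v=proj(f,[.5763,-.2505,h]); r=int(round(v))
        g=im[r-1:r+2,int(u)-14:int(u)+15].mean((0,2)).round().astype(int)
        print(f,h,round(u,1),round(v,1),int(u)-14,g.tolist())
"
```

```text
s3 0.22 259.7 152.3 245 [78, 80, 79, 80, 78, 81, 79, 78, 80, 79, 86, 92, 101, 105, 107, 105, 101, 96, 85, 80, 81, 80, 78, 79, 92, 114, 126, 130, 127]
s3 0.235 259.3 145.1 245 [83, 80, 82, 83, 80, 82, 81, 81, 80, 76, 88, 97, 104, 107, 106, 106, 101, 95, 86, 80, 81, 80, 84, 100, 120, 131, 131, 132, 130]
s3 0.25 258.9 137.7 244 [81, 84, 81, 77, 80, 79, 80, 82, 79, 81, 86, 99, 110, 117, 118, 119, 116, 111, 97, 84, 80, 81, 81, 83, 93, 103, 108, 110, 119]
s3 0.265 258.5 130.3 244 [80, 83, 80, 81, 79, 83, 77, 81, 79, 78, 90, 104, 114, 118, 120, 120, 116, 107, 96, 82, 79, 79, 79, 81, 80, 80, 79, 77, 85]
d3 0.22 391.7 214.3 377 [151, 150, 150, 150, 150, 151, 151, 150, 149, 133, 102, 103, 104, 104, 104, 104, 103, 102, 101, 100, 106, 142, 151, 151, 152, 151, 150, 148, 146]
d3 0.235 392.6 205.1 378 [151, 151, 151, 150, 149, 149, 149, 150, 152, 113, 103, 103, 103, 103, 103, 103, 102, 101, 100, 99, 94, 135, 151, 152, 152, 151, 150, 148, 147]
d3 0.25 393.6 195.6 379 [145, 146, 147, 147, 148, 148, 148, 148, 148, 86, 79, 79, 80, 81, 80, 78, 75, 76, 75, 72, 70, 83, 88, 84, 83, 83, 83, 84, 84]
d3 0.265 394.6 186.0 380 [87, 84, 84, 84, 85, 84, 85, 84, 80, 73, 75, 77, 80, 80, 80, 77, 74, 75, 74, 71, 68, 67, 83, 83, 83, 83, 84, 84, 84]
```

Call:
send_rows --motion '[{"tx":-0.07,"ty":-0.07,"tz":2,"rx":0,"ry":0,"rz":0,"grip":0},{"tx":0,"ty":0,"tz":2,"rx":0,"ry":0,"rz":0,"grip":0},{"tx":0,"ty":0,"tz":1.5,"rx":0,"ry":0,"rz":0,"grip":0},{"tx":0,"ty":0,"tz":1,"rx":0,"ry":0,"rz":0,"grip":0},{"tx":0,"ty":0,"tz":0.6,"rx":0,"ry":0,"rz":0,"grip":0},{"tx":0,"ty":0,"tz":0.6,"rx":0,"ry":0,"rz":0,"grip":0},{"tx":0,"ty":0,"tz":0.6,"rx":0,"ry":0,"rz":0,"grip":0},{"tx":0,"ty":0,"tz":0.6,"rx":0,"ry":0,"rz":0,"grip":0},{"tx":0,"ty":0,"tz":0.6,"rx":0,"ry":0,"rz":0,"grip":0},{"tx":0,"ty":0,"tz":0,"rx":0,"ry":0,"rz":0,"grip":0}]'

```text
clock: 7.52
position: [0.5758, -0.2518, 0.2027]
eef_rot: [-2.221, -2.221, -0.0]
wrist_force: [1.0, 1.3, -1.2]
grip_width: 0.02
grip_force: 58.6
```

Call:
send_rows --motion '[{"tx":0,"ty":0,"tz":0.8,"rx":0,"ry":0,"rz":0,"grip":0},{"tx":0,"ty":0,"tz":0.8,"rx":0,"ry":0,"rz":0,"grip":0},{"tx":0,"ty":0,"tz":0.8,"rx":0,"ry":0,"rz":0,"grip":0},{"tx":0,"ty":0,"tz":0.8,"rx":0,"ry":0,"rz":0,"grip":0},{"tx":0,"ty":0,"tz":0.8,"rx":0,"ry":0,"rz":0,"grip":0},{"tx":0,"ty":0,"tz":0.8,"rx":0,"ry":0,"rz":0,"grip":0},{"tx":0,"ty":0,"tz":0,"rx":0,"ry":0,"rz":0,"grip":0}]'

```text
clock: 8.4
position: [0.5756, -0.2518, 0.1543]
eef_rot: [-2.22, -2.221, 0.0]
wrist_force: [0.6, 1.5, -1.4]
grip_width: 0.0201
grip_force: 58.7
```

Call:
send_rows --motion '[{"tx":0,"ty":0,"tz":0.2,"rx":0,"ry":0,"rz":0,"grip":0},{"tx":0,"ty":0,"tz":0.2,"rx":0,"ry":0,"rz":0,"grip":0},{"tx":0,"ty":0,"tz":0.1,"rx":0,"ry":0,"rz":0,"grip":0},{"tx":0,"ty":0,"tz":0,"rx":0,"ry":0,"rz":0,"grip":0}]'

```text
clock: 8.9
position: [0.5759, -0.252, 0.1503]
eef_rot: [2.221, 2.221, 0.0]
wrist_force: [1.1, 1.7, 0.6]
grip_width: 0.0202
grip_force: 58.8
```

Call:
send_rows --motion '[{"tx":0,"ty":0,"tz":0,"rx":0,"ry":0,"rz":0,"grip":1},{"tx":0,"ty":0,"tz":0,"rx":0,"ry":0,"rz":0,"grip":1},{"tx":0,"ty":0,"tz":0,"rx":0,"ry":0,"rz":0,"grip":1},{"tx":0,"ty":0,"tz":0,"rx":0,"ry":0,"rz":0,"grip":1},{"tx":0,"ty":0,"tz":0,"rx":0,"ry":0,"rz":0,"grip":1},{"tx":0,"ty":0,"tz":0,"rx":0,"ry":0,"rz":0,"grip":1},{"tx":0,"ty":0,"tz":-2,"rx":0,"ry":0,"rz":0,"grip":1},{"tx":0,"ty":0,"tz":-3,"rx":0,"ry":0,"rz":0,"grip":1},{"tx":0,"ty":0,"tz":-3,"rx":0,"ry":0,"rz":0,"grip":1},{"tx":0,"ty":-3,"tz":-3,"rx":0,"ry":0,"rz":0,"grip":1},{"tx":0,"ty":-5,"tz":0,"rx":0,"ry":0,"rz":0,"grip":1},{"tx":0,"ty":-5,"tz":0,"rx":0,"ry":0,"rz":0,"grip":1},{"tx":0,"ty":-5,"tz":0,"rx":0,"ry":0,"rz":0,"grip":1},{"tx":0,"ty":0,"tz":0,"rx":0,"ry":0,"rz":0,"grip":1},{"tx":0,"ty":0,"tz":0,"rx":0,"ry":0,"rz":0,"grip":1}]'

```text
clock: 10.78
position: [0.3963, -0.2523, 0.2607]
eef_rot: [2.221, 2.22, 0.001]
wrist_force: [0.9, 0.2, -1.2]
grip_width: 0.0853
grip_force: 0.0
```

```bash
python3 -c "
from h import *
snap('scene','s4');snap('side','d4');snap('wrist','w4')
plan()
a=cv2.imread('pics/s4.png');b=cv2.imread('pics/d4.png');w=cv2.imread('pics/w4.png')
c=np.zeros((600,800,3),np.uint8)
c[:300,:400]=cv2.resize(a[165:265,225:358],(400,300),interpolation=2)
c[:300,400:]=cv2.resize(w,(400,300))
c[300:]=cv2.resize(b[200:380,300:440][:105],(400,300),interpolation=2).repeat(1,1) if 0 else cv2.resize(b[225:390,270:490],(800,300),interpolation=2) if 0 else c[300:]
c[300:,:400]=cv2.resize(b[290:395,310:450],(400,300),interpolation=2)
c[300:,400:]=cv2.resize(b[190:295,310:450],(400,300),interpolation=2)
cv2.imwrite('pics/c4.png',np.clip(c*1.4,0,255).astype(np.uint8))"
```

```text
t 10.925 pos [ 0.3968 -0.2521  0.26  ] w 0.0853 f [-0.3  0.4 -0.5] j [-0.57  0.02 -0.09  1.46  0.    1.  ]
rotvec [-0.0002 -0.0002  0.0008]
```

View pics/c4.png

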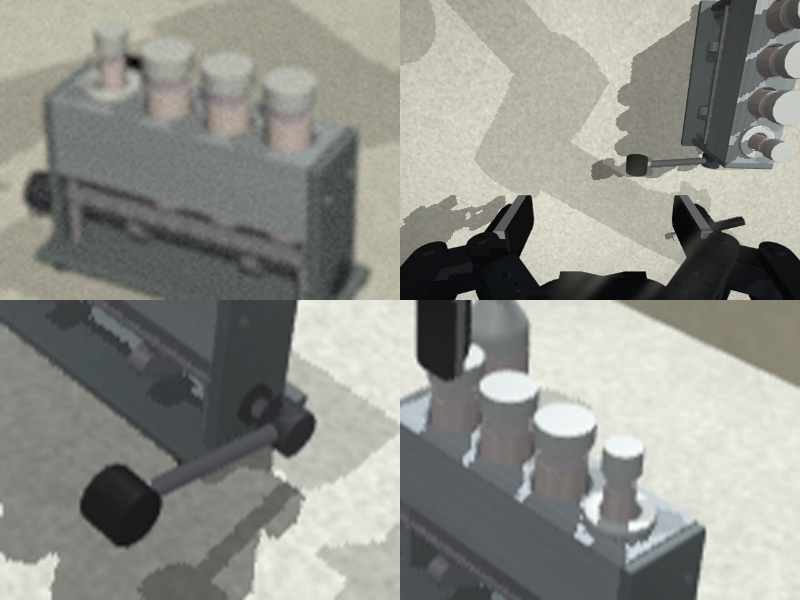

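```bash
python3 -c "
from h import *
print('captop',tri([('scene0',261.3,173.7),('side0',388.5,239.1)]))
print(tri([('d4',352,361.4),('w4',379,264)]))
L0=np.array([.5775,-.1845])
for yaw in (-.02,0,.02):
    R=lambda v:np.array([np.cos(yaw)*v[0]-np.sin(yaw)*v[1],np.sin(yaw)*v[0]+np.cos(yaw)*v[1]])
    for q in (0,.1,.2):
        a=.2+q;p=np.append(L0+R([-.13*np.cos(a),-.126]),.03+.13*np.sin(a));print(yaw,q,p.round(4),proj('d4',p).round(1),proj('w4',p).round(1),proj('scene0',p).round(1))
"
```

```text
captop (array([ 0.57817854, -0.24816779,  0.17545087]), [0.00013634552889046981, 0.0001363455288905486])
(array([ 0.44882178, -0.30632881,  0.05925618]), [0.0004251069617801548, 0.0004251069617802507])
-0.02 0 [ 0.4476 -0.3079  0.0558] [351.8 364.3] [377.6 264.5] [269.9 191.6]
-0.02 0.1 [ 0.4508 -0.308   0.0684] [353.9 356.9] [382.8 269.5] [268.9 187.3]
-0.02 0.2 [ 0.4553 -0.3081  0.0806] [356.6 349. ] [389.7 274.7] [267.7 183.4]
0 0 [ 0.4501 -0.3105  0.0558] [354.4 364.5] [380. 267.] [268.3 191.9]
0 0.1 [ 0.4533 -0.3105  0.0684] [356.5 357. ] [385.3 272. ] [267.4 187.6]
0 0.2 [ 0.4578 -0.3105  0.0806] [359.2 349.1] [392.3 277.2] [266.2 183.6]
0.02 0 [ 0.4526 -0.313   0.0558] [357.  364.6] [382.6 269.4] [266.8 192.1]
0.02 0.1 [ 0.4559 -0.313   0.0684] [359.1 357. ] [387.9 274.5] [265.9 187.8]
0.02 0.2 [ 0.4603 -0.3129  0.0806] [361.7 349.1] [395.  279.7] [264.7 183.9]
```

Call:
send_rows --motion '[{"tx":0,"ty":0,"tz":0,"rx":0,"ry":0,"rz":-0.1725,"grip":1},{"tx":0,"ty":0,"tz":0,"rx":0,"ry":0,"rz":-0.1725,"grip":1},{"tx":0,"ty":0,"tz":0,"rx":0,"ry":0,"rz":-0.1725,"grip":1},{"tx":0,"ty":0,"tz":0,"rx":0,"ry":0,"rz":-0.1725,"grip":1},{"tx":0,"ty":0,"tz":0,"rx":0,"ry":0,"rz":-0.1725,"grip":1},{"tx":0,"ty":0,"tz":0,"rx":0,"ry":0,"rz":-0.1725,"grip":1},{"tx":0,"ty":0,"tz":0,"rx":0,"ry":0,"rz":-0.1725,"grip":1},{"tx":0,"ty":0,"tz":0,"rx":0,"ry":0,"rz":-0.1725,"grip":1},{"tx":0,"ty":0,"tz":0,"rx":0,"ry":0,"rz":-0.1725,"grip":1},{"tx":0,"ty":0,"tz":0,"rx":0,"ry":0,"rz":0,"grip":1}]'

```text
clock: 12.18
position: [0.3967, -0.252, 0.2598]
eef_rot: [-0.03, -3.141, -0.001]
wrist_force: [0.3, 1.0, -0.5]
grip_width: 0.0856
grip_force: 0.0
```

```bash
python3 -c "
from h import *
y=-.02;c,s=np.cos(y),np.sin(y)
plan([.449,-.307,.0465],np.array([[-c,-s,0],[-s,c,0],[0,0,-1.]]))"
```

```text
t 12.175 pos [ 0.3967 -0.252   0.2598] w 0.0856 f [ 0.3  1.  -0.5] j [-0.57  0.02 -0.09  1.46  0.   -0.55]
rotvec [ 0.0005 -0.0007  0.0007]
shift cm [-5.34 -5.39 21.33]
```

Call:
send_rows --motion '[{"tx":-2.67,"ty":-2.69,"tz":2,"rx":0,"ry":0,"rz":0,"grip":1},{"tx":-2.67,"ty":-2.7,"tz":3,"rx":0,"ry":0,"rz":0,"grip":1},{"tx":0,"ty":0,"tz":3.5,"rx":0,"ry":0,"rz":0,"grip":1},{"tx":0,"ty":0,"tz":3.5,"rx":0,"ry":0,"rz":0,"grip":1},{"tx":0,"ty":0,"tz":3.5,"rx":0,"ry":0,"rz":0,"grip":1},{"tx":0,"ty":0,"tz":3,"rx":0,"ry":0,"rz":0,"grip":1},{"tx":0,"ty":0,"tz":2.83,"rx":0,"ry":0,"rz":0,"grip":1},{"tx":0,"ty":0,"tz":0,"rx":0,"ry":0,"rz":0,"grip":1}]'

```text
clock: 13.18
position: [0.4471, -0.3058, 0.0446]
eef_rot: [-0.032, -3.137, -0.004]
wrist_force: [-0.3, -0.3, 1.3]
grip_width: 0.0851
grip_force: 0.0
```

```bash
python3 -c "
from h import *
a=snap('side','d5')['image'][:,:,::-1];w=snap('wrist','w5')['image'][:,:,::-1]
plan()
cv2.imwrite('pics/c5.png',np.clip(np.hstack([cv2.resize(a[290:410,290:410],(400,400),interpolation=2),cv2.resize(w,(400,300))[:, :] if 0 else cv2.resize(w[80:480,120:520],(400,400))])*1.4,0,255).astype(np.uint8))"
```

```text
t 13.275 pos [ 0.4487 -0.307   0.0474] w 0.0851 f [ 0.8 -0.6  1. ] j [-0.6   0.22 -0.33  1.02 -0.   -0.58]
rotvec [-1.0000e-04 -1.0000e-04  1.5512e+00]
```

View pics/c5.png

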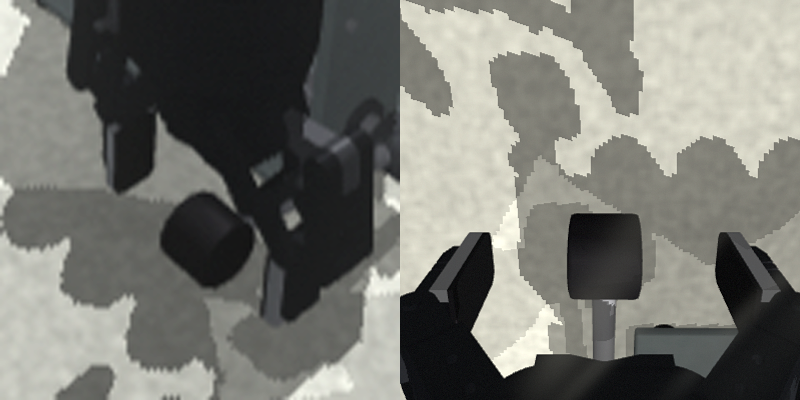

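The knob lies centred between the open pads, with the rod leading straight to the hinge. Closing now.

Call:
send_rows --motion '[{"tx":0,"ty":0,"tz":0,"rx":0,"ry":0,"rz":0,"grip":0},{"tx":0,"ty":0,"tz":0,"rx":0,"ry":0,"rz":0,"grip":0},{"tx":0,"ty":0,"tz":0,"rx":0,"ry":0,"rz":0,"grip":0},{"tx":0,"ty":0,"tz":0,"rx":0,"ry":0,"rz":0,"grip":0},{"tx":0,"ty":0,"tz":0,"rx":0,"ry":0,"rz":0,"grip":0},{"tx":0,"ty":0,"tz":0,"rx":0,"ry":0,"rz":0,"grip":0},{"tx":0,"ty":0,"tz":0,"rx":0,"ry":0,"rz":0,"grip":0}]'

```text
clock: 14.15
position: [0.4483, -0.3067, 0.0471]
eef_rot: [0.029, 3.141, 0.001]
wrist_force: [-0.2, 3.3, 2.9]
grip_width: 0.025
grip_force: 63.8
```

```bash
python3 -c "
from h import *
a0=.2+.02; p=None
for a in np.linspace(a0,1.57,14):
    n=np.array([-np.cos(a),np.sin(a)])*13
    if p is not None: print('tx %.2f tz %.2f'%(-(n-p)[0],-(n-p)[1]))
    p=n
"
```

```text
tx -0.36 tz -1.30
tx -0.50 tz -1.26
tx -0.62 tz -1.20
tx -0.74 tz -1.13
tx -0.86 tz -1.04
tx -0.96 tz -0.95
tx -1.05 tz -0.84
tx -1.13 tz -0.73
tx -1.20 tz -0.61
tx -1.26 tz -0.48
tx -1.30 tz -0.35
tx -1.33 tz -0.21
tx -1.35 tz -0.07
```

Call:
send_rows --motion '[{"tx":-0.36,"ty":0,"tz":-1.3,"rx":0,"ry":0,"rz":0,"grip":0},{"tx":-0.5,"ty":0,"tz":-1.26,"rx":0,"ry":0,"rz":0,"grip":0},{"tx":-0.62,"ty":0,"tz":-1.2,"rx":0,"ry":0,"rz":0,"grip":0},{"tx":-0.74,"ty":0,"tz":-1.13,"rx":0,"ry":0,"rz":0,"grip":0},{"tx":-0.86,"ty":0,"tz":-1.04,"rx":0,"ry":0,"rz":0,"grip":0},{"tx":0,"ty":0,"tz":0,"rx":0,"ry":0,"rz":0,"grip":0}]'

```text
clock: 14.9
position: [0.4796, -0.3074, 0.1051]
eef_rot: [-0.028, -3.14, -0.001]
wrist_force: [4.8, 0.1, -9.7]
grip_width: 0.0248
grip_force: 60.6
```

```bash
python3 -c "
from h import *
plan([.4485+.0308,-.3076,.047+.0593]); print(bot.observe()['wrist_torque'])"
```

```text
t 14.9 pos [ 0.4796 -0.3074  0.1051] w 0.0248 f [ 4.8  0.1 -9.7] j [-0.57  0.24 -0.18  1.15 -0.   -0.55]
rotvec [-6.0000e-04 -1.7000e-03  1.5531e+00]
shift cm [-0.02 -0.03 -0.12]
[-0.03989692 -0.70904404 -0.31946397]
```

Forces are modest and it tracks the arc well, so I'll continue.

Call:
send_rows --motion '[{"tx":-0.96,"ty":0,"tz":-0.95,"rx":0,"ry":0,"rz":0,"grip":0},{"tx":-1.05,"ty":0,"tz":-0.84,"rx":0,"ry":0,"rz":0,"grip":0},{"tx":-1.13,"ty":0,"tz":-0.73,"rx":0,"ry":0,"rz":0,"grip":0},{"tx":-1.2,"ty":0,"tz":-0.61,"rx":0,"ry":0,"rz":0,"grip":0},{"tx":0,"ty":0,"tz":0,"rx":0,"ry":0,"rz":0,"grip":0}]'

```text
clock: 15.52
position: [0.5236, -0.3085, 0.1376]
eef_rot: [0.028, 3.141, -0.0]
wrist_force: [3.7, -3.7, -19.2]
grip_width: 0.0246
grip_force: 60.8
```

Call:
send_rows --motion '[{"tx":-1.26,"ty":0,"tz":-0.35,"rx":0,"ry":0,"rz":0,"grip":0},{"tx":-1.3,"ty":0,"tz":-0.25,"rx":0,"ry":0,"rz":0,"grip":0},{"tx":-1.33,"ty":0,"tz":-0.15,"rx":0,"ry":0,"rz":0,"grip":0},{"tx":0,"ty":0,"tz":0,"rx":0,"ry":0,"rz":0,"grip":0}]'

```text
clock: 16.02
position: [0.5615, -0.3096, 0.1473]
eef_rot: [0.028, 3.141, -0.003]
wrist_force: [-3.7, -2.6, -5.3]
grip_width: 0.0247
grip_force: 59.4
```

```bash
python3 -c "
from h import *
plan([.575,-.3105,.149])"
```

```text
t 16.025 pos [ 0.5615 -0.3096  0.1473] w 0.0247 f [-3.7 -2.6 -5.3] j [-0.5   0.36  0.07  1.28 -0.   -0.49]
rotvec [-1.1000e-03  2.1000e-03  1.5528e+00]
shift cm [-0.09  1.35 -0.17]
```

Call:
send_rows --motion '[{"tx":-0.7,"ty":0,"tz":-0.05,"rx":0,"ry":0,"rz":0,"grip":0},{"tx":-0.6,"ty":0,"tz":0,"rx":0,"ry":0,"rz":0,"grip":0},{"tx":0,"ty":0,"tz":0,"rx":0,"ry":0,"rz":0,"grip":0},{"tx":0,"ty":0,"tz":0,"rx":0,"ry":0,"rz":0,"grip":0},{"tx":0,"ty":0,"tz":0,"rx":0,"ry":0,"rz":0,"grip":0},{"tx":0,"ty":0,"tz":0,"rx":0,"ry":0,"rz":0,"grip":0}]'

```text
clock: 16.77
position: [0.5738, -0.3099, 0.148]
eef_rot: [0.03, 3.141, -0.004]
wrist_force: [-3.5, -2.4, -4.4]
grip_width: 0.0248
grip_force: 59.2
```

```bash
python3 -c "
from h import *
a=snap('side','d6')['image'][:,:,::-1];w=snap('scene','s6')['image'][:,:,::-1]
plan()
cv2.imwrite('pics/c6.png',np.clip(np.hstack([cv2.resize(a[180:360,300:460],(400,450),interpolation=2),cv2.resize(w[130:280,225:358],(400,450),interpolation=2)])*1.4,0,255).astype(np.uint8))"
```

```text
t 16.875 pos [ 0.5737 -0.3099  0.1481] w 0.025 f [-5.1 -2.5 -5.3] j [-0.49  0.38  0.1   1.29 -0.   -0.48]
rotvec [-1.1000e-03  2.3000e-03  1.5519e+00]
```

View pics/c6.png

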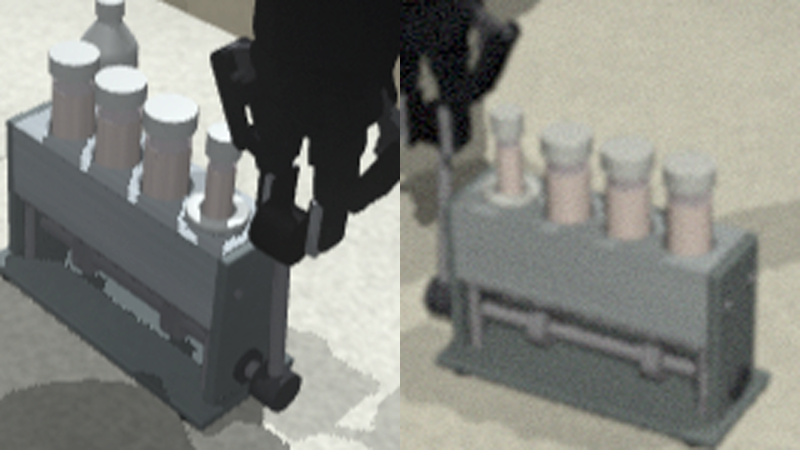

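```bash
python3 -c "
from h import *
S=lambda x,y:('s6',225+(x-400)/3.0075-.3,130+y/3-.3)
D=lambda x,y:('d6',300+x/2.5-.3,180+y/2.5-.3)
print(tri([S(508,107),D(222,131)])[0],tri([S(567,130),D(171,107)])[0],tri([S(690,161),D(74,52)])[0])
print(bot.observe()['wrist_force'],bot.finish_job())"
```

```text
[ 0.57368913 -0.2509111   0.19097058] [ 0.57699273 -0.20692948  0.18558518] [ 0.57969154 -0.11863129  0.18525328]
the job is handed in; nothing more can be done
[-5.06614692 -2.5335136  -5.29612594] None
```

The slim tube is in its sleeve and let go, all four tubes are raised about 16 mm, and I handed the job in at about 17 s with the gripper holding the lever upright; no verdict came back.

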